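# Put the spindle back in the roll stand

## Robot

A 6-joint arm with a two-finger parallel gripper is mounted at the origin on a cart in front of the work surface, level with it; the furniture and walls round the work are solid. World frame = base frame: x ahead of the robot, y to its left, z up, the work surface at z = 0. Lengths are in mm, angles in rad, forces in N, time in s.
With the tool pointing down it reaches from about 350 to 775 mm from the base axis. Payload 7.3 kg.
Tool frame: the origin (TCP) lies at the very end of the fingers, on their centre line; the grasp point (between the pads) lies 19 mm behind it; z points along the fingers, y is the line along which they close (so a half turn about z gives the same grasp; the last joint's range is limited). The gripper opens to 92 mm and grips with 3 to 60 N. Pads are 19 mm wide; open, the fingers measure 130 mm over their backs; the gripper's body (75 mm by 190 mm) begins 47 mm behind the grasp point.
Start: joints at [-1.479, 0.342, 1.524, -0, 1.275, -0.146], TCP at [123.693, -510.24, 226.741] pointing down, gripper open.
Joint ranges: [-2.53, 2.53], [-0.77, 2.02], [0.04, 2.7], [-1, 4.14], [0.28, 2.66], [-3.11, 3.11]. Speed limits (rad/s): [2.57, 2.57, 3.14, 3.14, 3.14, 3.14].

## Interface

Orientations are given as [roll, pitch, yaw] about the fixed x, y, z axes, in that order (R = Rz(yaw) Ry(pitch) Rx(roll)).
In Python, from plant import * gives the robot as it stands.
- The arm moves only by the tool arm_command, never from a script. Its arguments are lists of equal length, an entry for each row: "gripper": the finger opening in mm, from 0 to 91.8; "dp": the shift along the tool's x, y, z in units of 25 mm (1.0 is 25 mm), a list of three; "twist": the turn about the tool's z in units of 5 degrees (1.0 is 5 degrees). A call has exactly 5 rows; each row shifts and turns the commanded pose from where the row before left it, along the tool's axes as they then stand; what a row does not reach is not made up. A row lasts 1/8 s, in which the tool goes at most 62.5 mm and 10.7 degrees, less where a joint would pass 70% of its speed; a pose out of reach is approached as far as the arm can. A call is refused whole if a number of a shift passes 1 or a number of a turn 1, either way. A call with a gripper value outside its range is refused whole. The fingers move at their own pace and stop on an object; the grip force is fixed at half the most. Time passes only in rows, so rows that do not move let the fingers close, or fill a call up. It gives the time, the measured TCP pose, the force, the opening and the grip force at its end, in the units of the state.
- get_obs(): the state, without advancing time (a new reading comes with each control period).
- capture(name): name is "side" or "top" or "wrist"; returns the picture (384x512x3 uint8, red, green, blue); there is no depth.
- get_calibration(name): a dict with "mtx" (3x3 intrinsics, pixels), "position" and "attitude" of the camera in the world; the wrist camera has in their place "mount" (4x4, takes a point from camera to tool coordinates, whose origin is the TCP and whose axes are the flange's). Camera axes: x right, y down, z forward; pixel columns grow to the right and rows downward; lengths in mm; the calibration is good to about 2 mm. A picture is of the moment at which its call begins: read the wrist's pose just before it. get_calibration takes no time and is no camera call.
- close_job(): hands the job in; it is judged then, once.
The state is a dict: "time": time; "joint_positions": joint angles; "dq": joint speeds; "tau": joint torques, N m; "tool_pos": TCP position; "tcp_rot": TCP orientation; "contact_force": force on the tool from outside, world axes, zero at the start; "moment": the same for the moment, N m; "grip_width": finger opening in mm; "finger_force": force on a finger pad.
Only numpy, scipy, OpenCV 4.12 (cv2) and the standard library are available. Lean on these libraries where they do the work, as an engineer would, in place of code of your own. Each camera call takes 0.05 s, during which the arm holds its last target. There are 200 camera calls.

## Task

Lift the brass-capped spindle out of the storage block and put it back in the round roll stand: feel for the hole hidden in the stand's black inlay with light pressure, then press the spindle straight in until its collar sits flush on the inlay, and let go. Press gently and slow down before the collar lands, so that the stand never takes more than 40 N, and leave the black-capped spindle and the other things where they are.

Things in the scene. Friction and masses are not known exactly. Their poses are not given: they have to be found in the camera images.
- spindle: the loose brass-capped spindle, about 80 g, upright in one of the block's two sockets (varies). From its foot up: wooden shank 16 mm in diameter, 30 mm long, flat sharp-edged foot; round brass collar 28 mm across, 30 to 35 mm; square wooden grip 22 x 22 mm, 35 to 77 mm; brass cap to 83 mm. Origin: centre of the foot's underside; x, y square to the grip's faces, z up to the cap.
- spindle_grip (a point): point on the brass-capped spindle's axis, 58 mm above its foot, in the square 22 mm grip: take it here, from above, across two flat faces
- spare: a spindle just like it but with black collar and black cap, in the other socket, its top 93 mm above the worktop; stays there: carry the other round or well above it. Origin and axes as for the brass-capped one.
- block: fixed dark wooden storage block, 56 mm (its x) by 150 mm (its y), 36 mm high; two sockets 18 mm wide and 26 mm deep at its y = +45 and -45 mm, where the spindles stand, collars 4 mm clear of the block. The grips stand within 0.25 rad of square to the block; fingers closing nearest to its x clear the other spindle. Draw the spindle straight up. Origin: centre of its underside.
- stand: fixed round wooden roll stand, 130 mm across, top 41 mm above the worktop. A steel ring (48 mm inner, 72 mm outer diameter, 42.5 mm high) frames a flat black inlay with the hole. Fully home, the collar rests on the inlay and the spindle's origin is 10 mm above the stand's. Over 40 N on the stand is a failure. Origin: centre of its underside.
- inlay_mid (a point): centre of the steel ring, at the inlay's top, 40 mm above the worktop. The upright blind hole, black in black, 17.5 mm wide, sharp-edged, is centred 2.5 to 4.5 mm off this point; direction and amount vary and are not reported. It is free for 20 mm; then a tight plug must be pushed ahead with about 8 N for the last 10 mm, and stays there. The inlay is rubber: it yields about 1 mm per 8 N.
- garlic: loose garlic bulb, 60 mm, a bystander; origin at the centre of its underside
- lemon: loose lemon, 78 mm long, a bystander; origin at its underside
- mug: loose white mug, 86 mm high, a bystander; origin at the centre of its underside
- label_tape: loose roll of tape lying flat, 98 mm across and 25 mm high, a bystander; origin at the centre of its underside
- salt_box: loose small upright carton, 112 mm high, a bystander; origin at the centre of its underside

How it is judged (in metres and radians):
On the way:
1. the brass-capped spindle is drawn clear of the storage block (z of spindle in the frame of block above 0.045 m), for 0.1 s.
At the end, for the whole second after the job is handed in: the brass-capped spindle stands upright (within 0.07 rad) in the hole of the stand, its collar flush on the inlay (within 2.5 mm), at rest and released (z of spindle in the frame of stand below 0.0125 m and horizontal distance between spindle and stand below 0.01 m and angle between spindle's own z axis and vertical below 0.07 rad and linear speed of spindle below 0.02 m/s and contact force between the fingers and spindle below 0.1 N); the robot touches nothing.
It fails at once if the spindle is pushed on the stand with more than 40 N (contact force between spindle and stand above 40 N).
It fails at once if the fingers or arm push on the stand with more than 40 N (contact force between the arm and stand above 40 N).
It fails at once if the black-capped spindle is moved by more than 20 mm (distance of spare from where it was at the start of the episode above 0.02 m).
It fails at once if a bystander is moved by more than 30 mm (distance of any of garlic, lemon, mug, label_tape, salt_box from where it was at the start of the episode above 0.03 m).
It also fails if it takes over 64 s, if anything falls off the work surface, if the arm or the gripper's body presses on something with over 40 N, if the wrist force passes 120 N, or if a joint passes its speed limit or range.

## Working session

There is one attempt and no reset: what is moved stays moved. The work goes in short steps, Python scripts to look and compute and a tool call to move; the robot and the scene stay as the last step left them, time stands still between calls to the robot, and variables do not carry over. Pictures are saved under pics/ and viewed, at most 10 in all, crops included, and the job is handed in when it is done.

Besides the shell and the picture viewer there is one more tool, called after ">>>" in YAML: its name, and indented under it one key for each argument. arm_command: Moves the arm, as the interface text tells. Its arguments: {"type":"object","properties":{"gripper":{"type":"array"},"dp":{"type":"array"},"twist":{"type":"array"}},"required":["gripper","dp","twist"]}

```bash
mkdir -p pics; ls; python3 - <<'E'
from plant import *
import cv2,numpy as np
o=get_obs(); print(o)
for n in ["side","top"]:
    c=get_calibration(n); print(n,c)
    cv2.imwrite(f"pics/{n}0.png",cv2.cvtColor(capture(n),cv2.COLOR_RGB2BGR))
print(get_calibration("wrist"))
E
```

```text
pics
{'time': 0.0, 'joint_positions': array([-1.47898443e+00,  3.42726349e-01,  1.52506419e+00, -1.38772611e-05,
        1.27541489e+00, -1.46020509e-01]), 'dq': array([-4.34689560e-04,  3.35769965e-04, -8.92551417e-04, -2.11408438e-04,
        4.08189097e-05,  1.84227069e-03]), 'tau': array([ 2.74768363e-04, -4.31243134e+01, -2.44217330e+01,  7.18441908e-02,
        5.60308888e-02, -1.06371911e-04]), 'tool_pos': array([ 123.65488793, -509.78182714,  226.02663454]), 'tcp_rot': array([-3.13999511e+00, -2.21533376e-04,  2.37836276e-01]), 'contact_force': array([0.27030329, 0.21472974, 1.12808037]), 'moment': array([-0.02549524, -0.00392808, -0.05568275]), 'finger_force': 0.0, 'grip_width': 91.8590995109908}
side {'mtx': array([[488.79550249,   0.        , 263.16171928],
       [  0.        , 488.79550249, 191.28379175],
       [  0.        ,   0.        ,   1.        ]]), 'position': array([  -16.4217809 , -1111.72862548,  1125.58291784]), 'attitude': array([-2.28689018e+00,  7.19321352e-05, -4.34859748e-01])}
top {'mtx': array([[469.69742325,   0.        , 256.65131867],
       [  0.        , 469.69742325, 191.183631  ],
       [  0.        ,   0.        ,   1.        ]]), 'position': array([ 323.28005885,  -22.49302985, 1507.48921811]), 'attitude': array([-3.0314652 ,  0.00649604, -1.58244376])}
{'mtx': array([[277.69543417,   0.        , 249.40880249],
       [  0.        , 277.69543417, 189.26629004],
       [  0.        ,   0.        ,   1.        ]]), 'mount': array([[-1.94150721e-04, -9.64406595e-01, -2.64423678e-01,
         7.05990156e+01],
       [ 9.99999188e-01, -5.20306177e-04,  1.16342132e-03,
         1.18870943e-03],
       [-1.25959247e-03, -2.64423238e-01,  9.64405913e-01,
        -1.57596249e+02],
       [ 0.00000000e+00,  0.00000000e+00,  0.00000000e+00,
         1.00000000e+00]])}
```

View pics/side0.png

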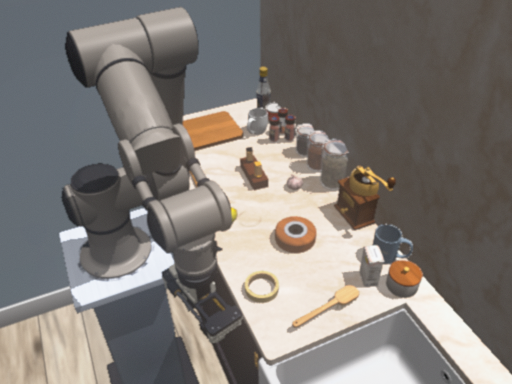

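View pics/top0.png

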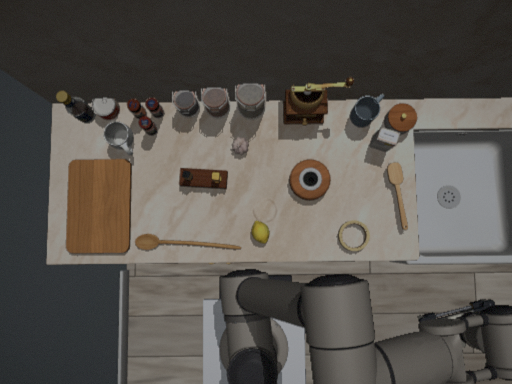

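The side view shows the block at (255,172) and the stand at (296,233). In the top view the brass cap is at about (216,177), the black cap (187,175), the ring (311,179), and the lemon (261,232). Next I'll refine these by colour and ray casting.

```bash
cat > h.py <<'E'
from plant import *
import cv2,numpy as np
from scipy.spatial.transform import Rotation as R
def cam(n,o=None):
    c=get_calibration(n)
    if n=="wrist":
        Rt=R.from_euler('xyz',o["tcp_rot"]).as_matrix(); m=c["mount"]
        return c["mtx"],Rt@m[:3,:3],o["tool_pos"]+Rt@m[:3,3]
    return c["mtx"],R.from_euler('xyz',c["attitude"]).as_matrix(),c["position"]
def ray(cm,uv,z):
    K,A,p=cm; d=A@np.linalg.inv(K)@np.array([uv[0],uv[1],1.]); return p+d*(z-p[2])/d[2]
def proj(cm,P):
    K,A,p=cm; q=K@(A.T@(np.asarray(P,float)-p)); return q[:2]/q[2]
def snap(n,f):
    o=get_obs(); im=cv2.cvtColor(capture(n),cv2.COLOR_RGB2BGR); cv2.imwrite("pics/"+f,im); return im,cam(n,o),o
E
python3 - <<'E'
from h import *
im=cv2.imread("pics/top0.png"); cm=cam("top")
hsv=cv2.cvtColor(im,cv2.COLOR_BGR2HSV)
def blobs(mask,x0,y0,x1,y1,z,name):
    m=np.zeros_like(mask); m[y0:y1,x0:x1]=mask[y0:y1,x0:x1]
    n,l,s,c=cv2.connectedComponentsWithStats(m)
    for i in range(1,n):
        if s[i,4]>15: print(name,s[i],c[i].round(1),ray(cm,c[i],z).round(1))
H,S,V=cv2.split(hsv)
blobs(((H>18)&(H<32)&(S>120)&(V>120)).astype(np.uint8),175,160,235,195,93,"brass")
blobs(((S<60)&(V>90)).astype(np.uint8),295,160,330,200,42.5,"ring")
blobs((V<45).astype(np.uint8),175,160,235,195,93,"black")
for n,uv,z in [("spare",(187,175),93),("bl",(180,168),36),("br",(228,170),36),("b3",(227,189),36),("b4",(180,187),36),("stand",(310,180),41),("garlic",(240,146),25),("lemon",(261,232),25),("mug",(366,110),60),("box",(387,138),112)]: print(n,ray(cm,uv,z).round(0))
a=cv2.resize(im[160:200,172:236],None,fx=6,fy=6,interpolation=cv2.INTER_CUBIC)
b=cv2.resize(im[156:204,284:336],None,fx=6,fy=6,interpolation=cv2.INTER_CUBIC)
w=np.zeros((288,384+312,3),np.uint8); w[:240,:384]=a; w[:,384:]=b; cv2.imwrite("pics/crop0.png",w)
E
```

```text
brass [212 173   7   7  45] [215.1 175.7] [528.6 110.8  93. ]
ring [295 160   8   5  20] [297.2 161.2] [ 579.2 -144.2   42.5]
ring [317 160  13  13  65] [325.6 163.4] [ 571.  -233.6   42.5]
ring [299 168  23  22 230] [310.  178.5] [ 523.3 -183.2   42.5]
ring [319 186  11  14  66] [326.2 195.1] [ 470.5 -232.4   42.5]
black [181 170  12  16 106] [186.2 178.2] [522.3 198.8  93. ]
black [209 181  10   7  46] [214.2 184.7] [501.1 113.6  93. ]
spare [532. 196.  93.]
bl [563. 227.  36.]
br [555.  75.  36.]
b3 [494.  79.  36.]
b4 [502. 227.  36.]
stand [ 519. -183.   41.]
garlic [634.  37.  25.]
lemon [358. -27.  25.]
mug [ 737. -363.   60.]
box [ 634. -411.  112.]
```

View pics/crop0.png

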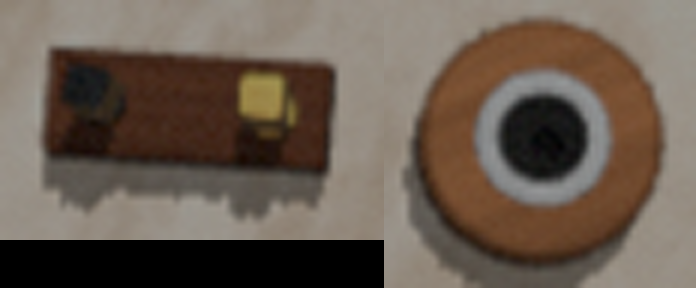

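The crop shows the brass cap at crop pixel (264,95), the black cap at (90,90), and the ring centre at (543,137). The hole can't be made out clearly. Next I'll plan a leg to above the stand, turning the tool to close along the block's x.

```bash
python3 - <<'E'
import numpy as np
yaw=.238;d=np.array([396,350])/15.
for i in range(15):
    c,s=np.cos(yaw),np.sin(yaw)
    print(np.round([(c*d[0]+s*d[1])/25,(s*d[0]-c*d[1])/25],2)); yaw+=np.radians(5)
E
```

```text
[ 1.25 -0.66]
[ 1.3  -0.55]
[ 1.34 -0.43]
[ 1.37 -0.31]
[ 1.4  -0.19]
[ 1.41 -0.07]
[1.41 0.05]
[1.4  0.18]
[1.38 0.3 ]
[1.35 0.42]
[1.31 0.53]
[1.25 0.64]
[1.19 0.75]
[1.12 0.85]
[1.04 0.95]
```

>>> arm_command:
  gripper: [91,91,91,91,91]
  dp:
    - [0.88,-0.46,0]
    - [0.91,-0.39,0]
    - [0.94,-0.3,0]
    - [0.96,-0.22,0]
    - [0.98,-0.13,0]
  twist: [-1,-1,-1,-1,-1]

```text
time: 0.72
tool_pos: [216.8, -427.7, 226.4]
tcp_rot: [-3.141, -0.0, 0.677]
contact_force: [0.0, 0.2, 0.1]
grip_width: 91.0
finger_force: 0.0
```

>>> arm_command:
  gripper: [91,91,91,91,91]
  dp:
    - [0.99,-0.05,0]
    - [0.99,0.04,0]
    - [0.98,0.13,0]
    - [0.97,0.21,0]
    - [0.95,0.29,0]
  twist: [-1,-1,-1,-1,-1]

```text
time: 1.35
tool_pos: [309.8, -345.8, 226.4]
tcp_rot: [-3.141, -0.0, 1.113]
contact_force: [-0.4, 0.1, 0.1]
grip_width: 90.8
finger_force: 0.0
```

>>> arm_command:
  gripper: [91,91,91,91,91]
  dp:
    - [0.92,0.37,0]
    - [0.88,0.45,0]
    - [0.83,0.53,0]
    - [0.78,0.6,0]
    - [0.73,0.67,0]
  twist: [-1,-1,-1,-1,-1]

```text
time: 1.98
tool_pos: [402.5, -264.3, 226.4]
tcp_rot: [-3.141, -0.0, 1.55]
contact_force: [0.1, -0.9, -0.1]
grip_width: 91.0
finger_force: 0.0
```

>>> arm_command:
  gripper: [91,91,91,91,91]
  dp:
    - [0.84,0.95,0]
    - [0.84,0.95,0]
    - [0.84,0.95,0]
    - [0.84,0.95,0]
    - [0.84,0.95,0]
  twist: [0,0,0,0,0]

```text
time: 2.6
tool_pos: [523.9, -162.1, 226.3]
tcp_rot: [-3.141, -0.0, 1.547]
contact_force: [-0.5, 0.2, 1.6]
grip_width: 90.7
finger_force: 0.0
```

>>> arm_command:
  gripper: [91,91,91,91,91]
  dp:
    - [0,0,0]
    - [0,0,0]
    - [0,0,0]
    - [0,0,0]
    - [0,0,0]
  twist: [0,0,0,0,0]

```text
time: 3.22
tool_pos: [523.1, -163.3, 226.8]
tcp_rot: [3.141, 0.0, 1.546]
contact_force: [-0.4, 0.2, -0.3]
grip_width: 90.8
finger_force: 0.0
```

```bash
python3 - <<'E'
from h import *
im,cm,o=snap("wrist","w1.png"); print(o["tool_pos"],o["tcp_rot"],o["time"],proj(cm,[521,-183,42]))
np.save("w1.npy",np.r_[o["tool_pos"],o["tcp_rot"]])
u,v=proj(cm,[521,-183,42]).astype(int)
c=cv2.resize(im[v-60:v+60,u-70:u+70],None,fx=5,fy=5,interpolation=cv2.INTER_CUBIC)
d=np.clip(c.astype(float)*1,0,255); d=np.where(c.max(2,keepdims=True)<75,np.clip(c.astype(float)*4,0,255),c)
cv2.imwrite("pics/w1c.png",d.astype(np.uint8))
E
```

```text
[ 523.11063371 -163.33959002  226.8150301 ] [3.14148016e+00 1.89683314e-04 1.54611653e+00] 3.225 [248.39854721 186.45839958]
```

View pics/w1c.png

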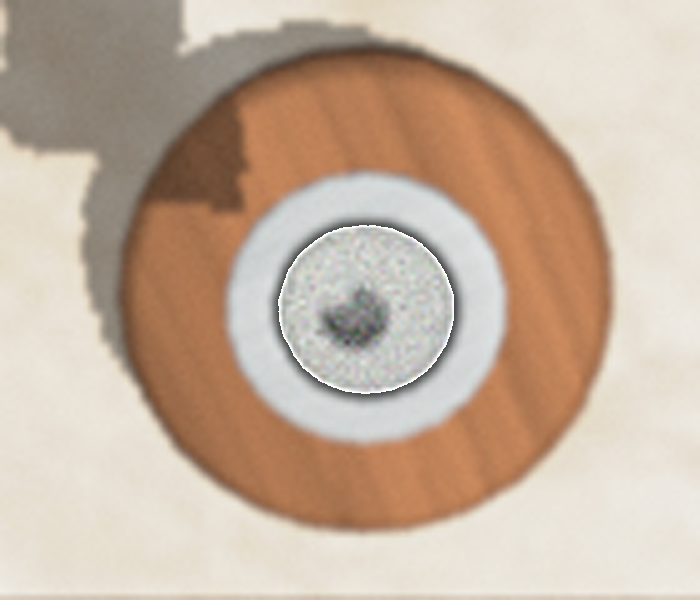

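The crop shows the ring centred at crop pixel (366,307). In the brightened inlay there is a dark crescent, about (322–388, 288–348), which is the shaded side of the hole. It puts the hole centre near (355,314), about 3.4 mm off the ring centre. I'll go closer for an averaged look.

>>> arm_command:
  gripper: [91,91,91,91,91]
  dp:
    - [-0.4,0,1]
    - [-0.4,0,1]
    - [0,0,1]
    - [0,0,0]
    - [0,0,0]
  twist: [0,0,0,0,0]

```text
time: 3.9
tool_pos: [523.4, -183.2, 152.7]
tcp_rot: [3.14, 0.001, 1.547]
contact_force: [0.6, -0.9, 0.6]
grip_width: 90.9
finger_force: 0.0
```

```bash
python3 - <<'E'
from h import *
o=get_obs(); ims=[capture("wrist")[...,::-1].astype(float) for _ in range(10)]; o2=get_obs()
print(o["tool_pos"],o2["tool_pos"],o["tcp_rot"])
cm=cam("wrist",o2); m=np.mean(ims,0); np.savez("w2.npz",m=m,p=o2["tool_pos"],r=o2["tcp_rot"])
g=m.mean(2); hsv=cv2.cvtColor(m.astype(np.uint8),cv2.COLOR_BGR2HSV)
u,v=proj(cm,[522,-183,42.5]).astype(int)
b=((hsv[...,1]<60)&(g>100)).astype(np.uint8)
w=np.zeros_like(b); w[v-45:v+45,u-45:u+45]=b[v-45:v+45,u-45:u+45]
cs,_=cv2.findContours(w,cv2.RETR_CCOMP,cv2.CHAIN_APPROX_NONE)
for c in sorted(cs,key=len)[-4:]:
    if len(c)>5:
        e=cv2.fitEllipse(c); print(len(c),e,ray(cm,e[0],42.5))
c=g[v-32:v+32,u-36:u+36]; c=cv2.resize(c,None,fx=10,fy=10,interpolation=cv2.INTER_CUBIC)
print(u-36,v-32,np.percentile(c,[1,5,10,20,30]))
lo,hi=np.percentile(c,1),np.percentile(c,22)
cv2.imwrite("pics/w2c.png",np.clip((c-lo)/(hi-lo)*200,0,255).astype(np.uint8))
E
```

```text
[ 523.38065582 -183.16709143  152.6940647 ] [ 522.90714806 -182.94129792  151.88098876] [3.14034060e+00 6.64158344e-04 1.54680646e+00]
21 ((205.3333282470703, 227.6666717529297), (5.228975296020508, 9.056863784790039), 135.0) [ 475.82138363 -225.73303543   42.5       ]
133 ((249.89584350585938, 186.8439178466797), (46.12112808227539, 48.478729248046875), 112.57488250732422) [ 523.03986547 -183.07497731   42.5       ]
197 ((250.31178283691406, 186.6771697998047), (68.15005493164062, 70.57160186767578), 84.630615234375) [ 523.45752319 -182.91343778   42.5       ]
212 154 [26.02457926 32.87897504 34.2385329  49.02302493 50.74889451]
```

View pics/w2c.png

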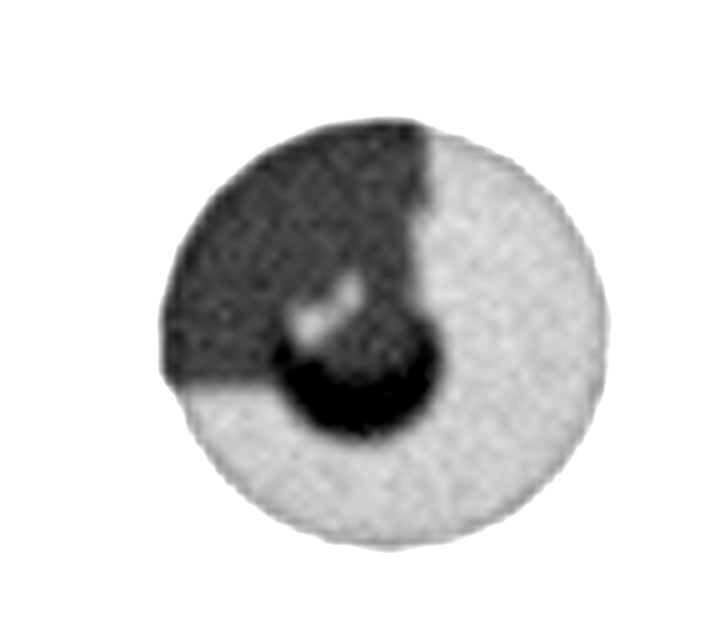

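The averaged crop shows the hole clearly as a dark disk, from x 275 to 442 with its bottom at y 440, so its centre is at about (358,356). The arm's shadow covers the upper left.

```bash
python3 - <<'E'
from h import *
from scipy.optimize import least_squares
d=np.load("w2.npz"); cm=cam("wrist",dict(tool_pos=d["p"],tcp_rot=d["r"]))
g=d["m"].mean(2); c=cv2.resize(g[154:218,212:284],None,fx=10,fy=10,interpolation=cv2.INTER_CUBIC)
pts=[]
for a in np.radians(np.arange(0,165,5)):
    r=np.arange(50,115); p=c[(356+r*np.sin(a)).astype(int),(358+r*np.cos(a)).astype(int)]
    t=p[-20:].mean()*.5+p[:20].min()*.5; k=np.argmax(p>t); 
    uv=(np.array([358+r[k]*np.cos(a),356+r[k]*np.sin(a)])+.5)/10-.5+[212,154]
    pts.append(ray(cm,uv,40)[:2])
pts=np.array(pts)
s=least_squares(lambda q:np.hypot(*(pts-q[:2]).T)-q[2],[522,-186,8.7],loss="soft_l1",f_scale=.3)
print(s.x,np.abs(s.fun).max())
s=least_squares(lambda q:np.hypot(*(pts-q[:2]).T)-8.75,[522,-186],loss="soft_l1",f_scale=.3); print(s.x)
print(ray(cm,(249.9,186.84),41), ray(cm,(250.31,186.68),42.5))
E
```

```text
[ 520.43471947 -186.51747063    8.42022883] 0.2933472408281954
[ 520.37010754 -186.11057816]
[ 523.03795314 -183.47044998   41.        ] [ 523.4556826  -182.91630654   42.5       ]
```

>>> arm_command:
  gripper: [91,91,91,91,91]
  dp:
    - [0.5,0,-1]
    - [0.95,0,-0.95]
    - [1,0,0]
    - [1,0,0]
    - [1,0,0]
  twist: [0,0,0,0,0]

```text
time: 5.03
tool_pos: [525.5, -71.0, 200.6]
tcp_rot: [3.141, 0.0, 1.547]
contact_force: [0.5, -0.3, -0.4]
grip_width: 90.9
finger_force: 0.0
```

>>> arm_command:
  gripper: [91,91,91,91,91]
  dp:
    - [1,0,0]
    - [1,0,0]
    - [1,0,0]
    - [1,0,0]
    - [1,0,0]
  twist: [0,0,0,0,0]

```text
time: 5.65
tool_pos: [528.5, 54.0, 200.5]
tcp_rot: [3.142, 0.0, 1.547]
contact_force: [-0.0, -0.5, 0.3]
grip_width: 91.0
finger_force: 0.0
```

>>> arm_command:
  gripper: [91,91,91,91,91]
  dp:
    - [1,0,0]
    - [1,0,0]
    - [0.35,0,0]
    - [0,0,0]
    - [0,0,0]
  twist: [0,0,0,0,0]

```text
time: 6.28
tool_pos: [530.0, 111.2, 200.4]
tcp_rot: [-3.142, 0.0, 1.546]
contact_force: [0.9, 1.4, -0.5]
grip_width: 90.8
finger_force: 0.0
```

```bash
python3 - <<'E'
from h import *
o=get_obs(); m=np.mean([capture("wrist")[...,::-1].astype(float) for _ in range(5)],0); o=get_obs()
cm=cam("wrist",o); print(o["tool_pos"],o["tcp_rot"],o["time"])
hsv=cv2.cvtColor(m.astype(np.uint8),cv2.COLOR_BGR2HSV); H,S,V=cv2.split(hsv)
b=((H>15)&(H<35)&(S>90)&(V>110)).astype(np.uint8)
n,l,s,c=cv2.connectedComponentsWithStats(b)
vis=m.astype(np.uint8).copy()
for i in range(1,n):
    if s[i,4]>60:
        print(s[i],c[i],ray(cm,c[i],93))
        cs,_=cv2.findContours((l==i).astype(np.uint8),cv2.RETR_EXTERNAL,cv2.CHAIN_APPROX_NONE)
        r=cv2.minAreaRect(cs[0]); bx=cv2.boxPoints(r); P=np.array([ray(cm,q,93)[:2] for q in bx]); print(r,P.round(1).tolist(),P.mean(0)); cv2.drawContours(vis,[bx.astype(int)],0,(0,0,255),1)
np.savez("w3.npz",m=m,p=o["tool_pos"],r=o["tcp_rot"])
u,v=proj(cm,[528,111,93]).astype(int)
cv2.imwrite("pics/w3c.png",np.hstack([cv2.resize(k[v-45:v+45,u-45:u+45],None,fx=4.4,fy=4.4,interpolation=cv2.INTER_CUBIC) for k in (m.astype(np.uint8),vis)])); print(u-45,v-45)
E
```

```text
[530.02151303 111.4311044  200.4733142 ] [3.14153175e+00 1.42305733e-04 1.54601993e+00] 6.525
[  51    0   44  222 1513] [ 79.33906147 112.72240582] [375.01051974 186.28738467  93.        ]
((83.2223129272461, 108.39924621582031), (224.22500610351562, 29.628381729125977), 80.97238159179688) [[368.4, 277.0], [393.4, 279.8], [392.6, 83.7], [361.9, 79.4]] [379.0680957  179.98440805]
[238 172  24  28 525] [249.48571429 187.34666667] [529.72671675 111.30863365  93.        ]
((249.5, 185.5), (23.0, 27.0), 0.0) [[517.9, 99.5], [518.9, 127.0], [541.3, 126.5], [540.9, 99.0]] [529.78334176 113.00988967]
[409 247   7  35 112] [412.9375     264.86607143] [702.52895593  21.02527475  93.        ]
((412.7551574707031, 264.1620788574219), (5.519870281219482, 34.058773040771484), 3.3664608001708984) [[700.8, 1.3], [697.7, 42.2], [703.6, 41.7], [706.9, 0.8]] [702.25267417  21.5053045 ]
[ 83 251   6  29  83] [ 85.30120482 264.79518072] [351.95603649  29.93542667  93.        ]
((85.27006530761719, 265.0617980957031), (28.053539276123047, 4.461440563201904), 87.95458984375) [[352.0, 46.1], [356.7, 46.2], [351.7, 12.6], [346.9, 12.6]] [351.82631189  29.36530777]
202 142
```

View pics/w3c.png

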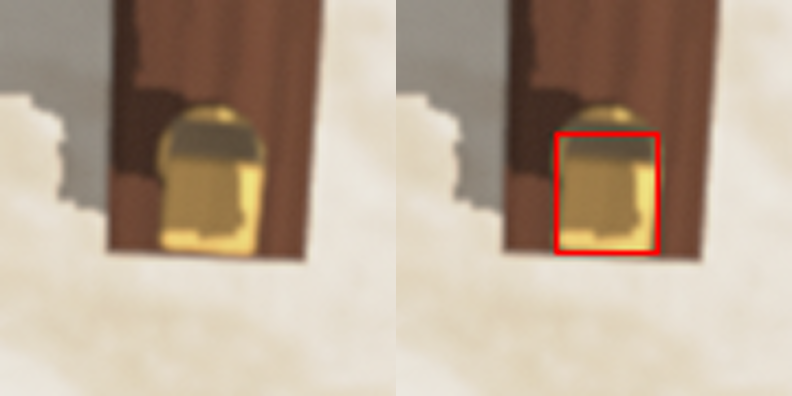

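The cap top's corners are at crop pixels (160,245), (255,256), (263,163) and (167,155). The centre is within 1 mm of the TCP, and the grip is turned about 0.09 rad clockwise, so the correction is one +5° twist. Descend and grasp.

>>> arm_command:
  gripper: [91,91,91,91,91]
  dp:
    - [-0.03,-0.01,0.8]
    - [0,0,1]
    - [0,0,1]
    - [0,0,1]
    - [0,0,1]
  twist: [1,0,0,0,0]

```text
time: 7.15
tool_pos: [529.8, 111.0, 79.7]
tcp_rot: [3.141, 0.0, 1.459]
contact_force: [0.4, 0.7, -0.4]
grip_width: 91.0
finger_force: 0.0
```

>>> arm_command:
  gripper: [91,91,91,60,30]
  dp:
    - [0,0,0.7]
    - [0,0,0.4]
    - [0,0,0.16]
    - [0,0,0]
    - [0,0,0]
  twist: [0,0,0,0,0]

```text
time: 7.78
tool_pos: [530.1, 111.2, 49.6]
tcp_rot: [3.14, -0.0, 1.46]
contact_force: [0.1, 0.3, -0.4]
grip_width: 75.5
finger_force: 0.0
```

>>> arm_command:
  gripper: [10,10,10,10,10]
  dp:
    - [0,0,0]
    - [0,0,0]
    - [0,0,0]
    - [0,0,0]
    - [0,0,0]
  twist: [0,0,0,0,0]

```text
time: 8.4
tool_pos: [529.7, 111.2, 48.9]
tcp_rot: [3.142, 0.0, 1.46]
contact_force: [0.7, -0.1, -0.6]
grip_width: 25.4
finger_force: 0.0
```

>>> arm_command:
  gripper: [10,10,10,10,10]
  dp:
    - [0,0,0]
    - [0,0,0]
    - [0,0,0]
    - [0,0,-0.1]
    - [0,0,-0.3]
  twist: [0,0,0,0,0]

```text
time: 9.02
tool_pos: [529.4, 111.2, 58.9]
tcp_rot: [-3.141, 0.0, 1.46]
contact_force: [-0.4, -0.1, -1.6]
grip_width: 22.0
finger_force: 30.0
```

>>> arm_command:
  gripper: [10,10,10,10,10]
  dp:
    - [0,0,-0.5]
    - [0,0,-0.6]
    - [0,0,-0.7]
    - [0,0,-0.8]
    - [0,0,0]
  twist: [0,0,0,0,0]

```text
time: 9.65
tool_pos: [530.9, 111.3, 126.2]
tcp_rot: [3.137, -0.001, 1.46]
contact_force: [0.3, 0.1, -2.1]
grip_width: 22.0
finger_force: 30.0
```

```bash
python3 - <<'E'
from h import *
m=np.mean([capture("wrist")[...,::-1].astype(float) for _ in range(5)],0); o=get_obs()
cm=cam("wrist",o); print(o)
np.savez("w4.npz",m=m,p=o["tool_pos"],r=o["tcp_rot"])
z=o["tool_pos"][2]+44
u,v=proj(cm,[*o["tool_pos"][:2],z]).astype(int); print(u,v)
cv2.imwrite("pics/w4c.png",cv2.resize(m.astype(np.uint8)[v-60:v+60,u-80:u+80],None,fx=5,fy=5,interpolation=cv2.INTER_CUBIC)); 
E
```

```text
{'time': 9.9, 'joint_positions': array([ 6.53761582e-02,  4.75121013e-01,  1.62480157e+00, -1.32611825e-04,
        1.04320635e+00,  1.76716830e-01]), 'dq': array([ 0.00020351,  0.00325474, -0.00276234, -0.00065081,  0.00125051,
        0.00213245]), 'tau': array([ 1.57616223e-02, -4.76318550e+01, -2.17092437e+01,  7.36359344e-02,
        2.45359296e-02, -1.11553213e-04]), 'tool_pos': array([529.15509679, 111.17053335, 123.19606867]), 'tcp_rot': array([-3.14010042e+00,  3.82769985e-04,  1.45952279e+00]), 'contact_force': array([-0.04031599,  0.6072071 , -1.02970023]), 'moment': array([-0.0440224 , -0.14439012,  0.04265965]), 'finger_force': 29.99973513185978, 'grip_width': 21.771998415938004}
250 271
```

View pics/w4c.png

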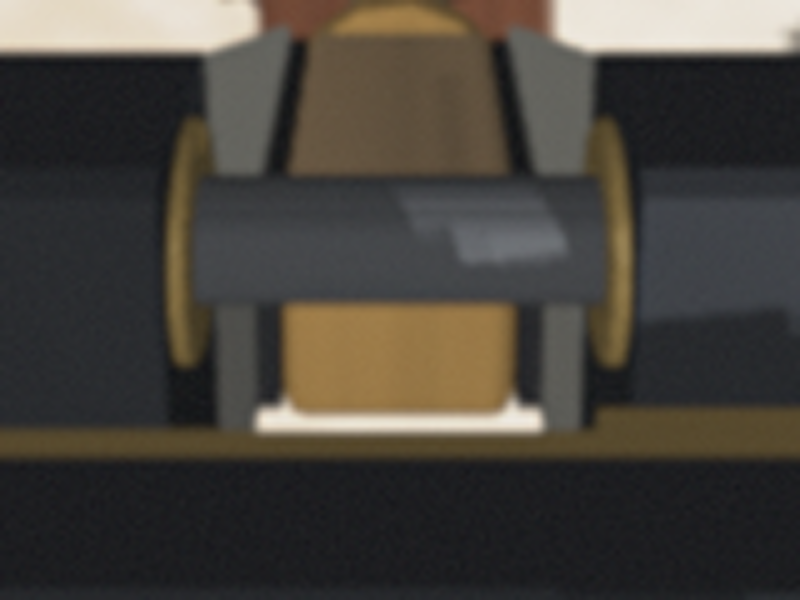

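The held spindle shows its cap between x 284 and 516 (centre 400) with its rear edge at y 411. The front lower edge of the grip is at y 37. I'll compute its offset in the tool frame and the shift to the hole.

```bash
python3 - <<'E'
from h import *
c=get_calibration("wrist"); K=c["mtx"]; M=c["mount"]
def tr(u,v,z): # tool-frame ray at tool z
    p=M[:3,3]; d=M[:3,:3]@np.linalg.inv(K)@[u,v,1]; return p+d*(z-p[2])/d[2]
print("rear cap edge->centre", tr(249.9,292.7,-44)+[11,0,0])
print("front low edge->centre", tr(249.4,218.0,4)-[11,0,0])
print("collar front", tr(249.0,211.3,4)-[14,0,0])
h=np.array([520.4,-186.3])
# hole, measured relative to tool at yaw 1.547
d=np.load("w2.npz"); y=1.5468
print(d["p"],d["r"])
E
```

```text
rear cap edge->centre [ -0.11666923  -0.16124118 -44.        ]
front low edge->centre [-3.12905712 -0.37709677  4.        ]
collar front [-1.71489225 -0.62302104  4.        ]
[ 522.90714806 -182.94129792  151.88098876] [3.14135965e+00 2.07149591e-04 1.54684708e+00]
```

>>> arm_command:
  gripper: [10,10,10,10,10]
  dp:
    - [-0.6,0.1,0]
    - [-1,0.1,0]
    - [-1,0.1,0]
    - [-1,0.1,0]
    - [-1,0.1,0]
  twist: [0,0,0,0,0]

```text
time: 10.52
tool_pos: [529.0, -6.2, 123.6]
tcp_rot: [-3.141, 0.0, 1.459]
contact_force: [-0.0, 0.1, -0.7]
grip_width: 21.6
finger_force: 30.0
```

>>> arm_command:
  gripper: [10,10,10,10,10]
  dp:
    - [-1,0.1,0]
    - [-1,0.1,0]
    - [-1,0.1,0]
    - [-1,0.1,0]
    - [-1,0.07,0]
  twist: [0,0,0,0,0]

```text
time: 11.15
tool_pos: [526.6, -131.7, 123.6]
tcp_rot: [-3.141, 0.0, 1.459]
contact_force: [0.6, -0.5, -1.1]
grip_width: 21.7
finger_force: 30.0
```

>>> arm_command:
  gripper: [10,10,10,10,10]
  dp:
    - [-1,0,0]
    - [-0.64,0,0]
    - [-0.4,0,0]
    - [-0.2,0,0]
    - [0,0,0]
  twist: [0,0,0,0,0]

```text
time: 11.78
tool_pos: [520.9, -185.5, 123.9]
tcp_rot: [-3.142, -0.0, 1.46]
contact_force: [0.9, 0.5, -1.0]
grip_width: 22.0
finger_force: 30.0
```

>>> arm_command:
  gripper: [10,10,10,10,10]
  dp:
    - [0,0,0.5]
    - [0,0,0.4]
    - [0,0,0.2]
    - [0,0,0.1]
    - [0,0,0]
  twist: [0,0,0,0,0]

```text
time: 12.4
tool_pos: [521.0, -185.6, 93.9]
tcp_rot: [-3.142, 0.0, 1.46]
contact_force: [0.5, 0.1, -0.2]
grip_width: 21.8
finger_force: 30.0
```

```bash
python3 - <<'E'
from h import *
P=[]
for _ in range(5): capture("side"); o=get_obs(); P.append(np.r_[o["tool_pos"],o["contact_force"]])
print(np.mean(P,0).round(2),np.std(P,0).round(2),o["time"])
E
```

```text
[ 5.2107e+02 -1.8574e+02  9.4210e+01  1.6000e-01  2.0000e-01 -7.8000e-01] [0.03 0.01 0.07 0.51 0.23 0.13] 12.65
```

>>> arm_command:
  gripper: [10,10,10,10,10]
  dp:
    - [-0.0,0,0.2]
    - [0,0,0.16]
    - [0,0,0.1]
    - [0,0,0.04]
    - [0,0,0.04]
  twist: [0,0,0,0,0]

```text
time: 13.28
tool_pos: [521.0, -185.7, 80.4]
tcp_rot: [3.141, 0.0, 1.46]
contact_force: [-0.3, -0.2, -1.4]
grip_width: 22.3
finger_force: 30.0
```

>>> arm_command:
  gripper: [10,10,10,10,10]
  dp:
    - [0,0,0.02]
    - [0,0,0.02]
    - [0,0,0.02]
    - [0,0,0.02]
    - [0,0,0]
  twist: [0,0,0,0,0]

```text
time: 13.9
tool_pos: [520.9, -185.6, 78.4]
tcp_rot: [-3.142, 0.0, 1.46]
contact_force: [0.3, 0.3, -1.0]
grip_width: 21.9
finger_force: 30.0
```

>>> arm_command:
  gripper: [10,10,10,10,10]
  dp:
    - [0,0,0.02]
    - [0,0,0.02]
    - [0,0,0.02]
    - [0,0,0]
    - [0,0,0]
  twist: [0,0,0,0,0]

```text
time: 14.52
tool_pos: [520.9, -185.7, 76.9]
tcp_rot: [-3.142, 0.0, 1.46]
contact_force: [1.0, -0.1, -0.8]
grip_width: 21.7
finger_force: 30.0
```

>>> arm_command:
  gripper: [10,10,10,10,10]
  dp:
    - [0,0,0.03]
    - [0,0,0.03]
    - [0,0,0.03]
    - [0,0,0]
    - [0,0,0]
  twist: [0,0,0,0,0]

```text
time: 15.15
tool_pos: [520.9, -185.7, 74.7]
tcp_rot: [3.142, 0.0, 1.46]
contact_force: [0.2, -0.0, -1.2]
grip_width: 21.9
finger_force: 30.0
```

In the hole with no contact. Continue down the free 20 mm in small steps.

>>> arm_command:
  gripper: [10,10,10,10,10]
  dp:
    - [0,0,0.05]
    - [0,0,0.05]
    - [0,0,0.05]
    - [0,0,0.05]
    - [0,0,0]
  twist: [0,0,0,0,0]

```text
time: 15.78
tool_pos: [520.8, -185.6, 69.6]
tcp_rot: [-3.141, -0.0, 1.459]
contact_force: [0.1, -0.2, -0.4]
grip_width: 21.6
finger_force: 30.0
```

>>> arm_command:
  gripper: [10,10,10,10,10]
  dp:
    - [0,0,0.05]
    - [0,0,0.05]
    - [0,0,0.05]
    - [0,0,0.05]
    - [0,0,0]
  twist: [0,0,0,0,0]

```text
time: 16.4
tool_pos: [520.8, -185.6, 64.6]
tcp_rot: [-3.141, -0.0, 1.459]
contact_force: [0.0, 0.0, -0.4]
grip_width: 22.0
finger_force: 30.0
```

>>> arm_command:
  gripper: [10,10,10,10,10]
  dp:
    - [0,0,0.04]
    - [0,0,0.04]
    - [0,0,0.04]
    - [0,0,0.04]
    - [0,0,0.04]
  twist: [0,0,0,0,0]

```text
time: 17.02
tool_pos: [520.9, -185.7, 59.7]
tcp_rot: [3.142, 0.0, 1.459]
contact_force: [0.1, 0.5, -0.4]
grip_width: 21.9
finger_force: 30.0
```

>>> arm_command:
  gripper: [10,10,10,10,10]
  dp:
    - [0,0,0.04]
    - [0,0,0.04]
    - [0,0,0.04]
    - [0,0,0]
    - [0,0,0]
  twist: [0,0,0,0,0]

```text
time: 17.65
tool_pos: [521.0, -185.7, 57.4]
tcp_rot: [3.141, 0.0, 1.46]
contact_force: [-1.3, 1.4, 5.9]
grip_width: 21.8
finger_force: 30.0
```

>>> arm_command:
  gripper: [10,10,10,10,10]
  dp:
    - [0,0,0.04]
    - [0,0,0.04]
    - [0,0,0.04]
    - [0,0,0]
    - [0,0,0]
  twist: [0,0,0,0,0]

```text
time: 18.27
tool_pos: [521.0, -185.7, 54.5]
tcp_rot: [3.141, 0.0, 1.46]
contact_force: [-2.0, 0.8, 6.9]
grip_width: 22.1
finger_force: 30.0
```

>>> arm_command:
  gripper: [10,10,10,10,10]
  dp:
    - [0,0,0.04]
    - [0,0,0.04]
    - [0,0,0.02]
    - [0,0,0]
    - [0,0,0]
  twist: [0,0,0,0,0]

```text
time: 18.9
tool_pos: [521.0, -185.7, 52.0]
tcp_rot: [3.141, 0.0, 1.46]
contact_force: [-2.3, 0.9, 6.9]
grip_width: 22.1
finger_force: 30.0
```

>>> arm_command:
  gripper: [10,10,10,10,10]
  dp:
    - [0,0,0.02]
    - [0,0,0.02]
    - [0,0,0.02]
    - [0,0,0]
    - [0,0,0]
  twist: [0,0,0,0,0]

```text
time: 19.52
tool_pos: [521.0, -185.7, 50.5]
tcp_rot: [3.141, 0.0, 1.46]
contact_force: [-2.4, 0.6, 7.0]
grip_width: 22.0
finger_force: 30.0
```

>>> arm_command:
  gripper: [10,10,10,10,10]
  dp:
    - [0,0,0.02]
    - [0,0,0.02]
    - [0,0,0]
    - [0,0,0]
    - [0,0,0]
  twist: [0,0,0,0,0]

```text
time: 20.15
tool_pos: [521.0, -185.7, 49.5]
tcp_rot: [3.141, 0.0, 1.46]
contact_force: [-2.6, 1.2, 6.2]
grip_width: 21.6
finger_force: 30.0
```

>>> arm_command:
  gripper: [10,10,10,10,10]
  dp:
    - [0,0,0.02]
    - [0,0,0.02]
    - [0,0,0]
    - [0,0,0]
    - [0,0,0]
  twist: [0,0,0,0,0]

```text
time: 20.78
tool_pos: [521.0, -185.7, 48.5]
tcp_rot: [3.141, 0.0, 1.46]
contact_force: [-2.9, 0.2, 6.8]
grip_width: 21.9
finger_force: 30.0
```

>>> arm_command:
  gripper: [10,10,10,10,10]
  dp:
    - [0,0,0.02]
    - [0,0,0.02]
    - [0,0,0]
    - [0,0,0]
    - [0,0,0]
  twist: [0,0,0,0,0]

```text
time: 21.4
tool_pos: [521.0, -185.7, 47.6]
tcp_rot: [3.141, 0.0, 1.46]
contact_force: [-1.6, 0.4, 7.5]
grip_width: 22.0
finger_force: 30.0
```

>>> arm_command:
  gripper: [10,10,10,10,10]
  dp:
    - [0,0,0.02]
    - [0,0,0.02]
    - [0,0,0]
    - [0,0,0]
    - [0,0,0]
  twist: [0,0,0,0,0]

```text
time: 22.02
tool_pos: [521.0, -185.7, 47.0]
tcp_rot: [3.141, 0.001, 1.46]
contact_force: [-4.3, 1.4, 12.3]
grip_width: 21.8
finger_force: 30.0
```

>>> arm_command:
  gripper: [10,10,10,10,10]
  dp:
    - [0,0,0.02]
    - [0,0,0]
    - [0,0,0]
    - [0,0,0]
    - [0,0,0]
  twist: [0,0,0,0,0]

```text
time: 22.65
tool_pos: [521.0, -185.8, 46.8]
tcp_rot: [3.141, 0.001, 1.46]
contact_force: [-4.3, 1.4, 12.7]
grip_width: 22.2
finger_force: 30.0
```

>>> arm_command:
  gripper: [10,10,10,10,10]
  dp:
    - [0,0,0.02]
    - [0,0,0]
    - [0,0,0]
    - [0,0,0]
    - [0,0,0]
  twist: [0,0,0,0,0]

```text
time: 23.28
tool_pos: [521.1, -185.8, 46.5]
tcp_rot: [3.141, 0.001, 1.46]
contact_force: [-4.9, 1.0, 14.3]
grip_width: 22.0
finger_force: 30.0
```

>>> arm_command:
  gripper: [40,70,91,91,91]
  dp:
    - [0,0,0]
    - [0,0,0]
    - [0,0,0]
    - [0,0,0]
    - [0,0,0]
  twist: [0,0,0,0,0]

```text
time: 23.9
tool_pos: [520.9, -185.6, 44.6]
tcp_rot: [-3.141, 0.0, 1.46]
contact_force: [0.1, -0.3, -0.3]
grip_width: 67.2
finger_force: 0.0
```

>>> arm_command:
  gripper: [91,91,91,91,91]
  dp:
    - [0,0,0]
    - [0,0,-0.3]
    - [0,0,-0.7]
    - [0,0,-1]
    - [0,0,-1]
  twist: [0,0,0,0,0]

```text
time: 24.52
tool_pos: [520.9, -185.6, 120.9]
tcp_rot: [3.141, 0.0, 1.459]
contact_force: [0.2, -0.5, 0.0]
grip_width: 91.0
finger_force: 0.0
```

>>> arm_command:
  gripper: [91,91,91,91,91]
  dp:
    - [0,0,-1]
    - [0,0,-1]
    - [0.5,0,-1]
    - [0.5,0,0]
    - [0,0,0]
  twist: [0,0,0,0,0]

```text
time: 25.15
tool_pos: [523.3, -159.8, 194.1]
tcp_rot: [-3.141, -0.0, 1.461]
contact_force: [-0.7, 0.6, -0.6]
grip_width: 91.0
finger_force: 0.0
```

```bash
python3 - <<'E'
from h import *
im,cm,o=snap("wrist","w5.png"); print(o["tool_pos"],o["contact_force"],o["time"])
im2,c2,_=snap("side","s5.png")
u,v=proj(cm,[520.4,-186.3,70]).astype(int); U,W=proj(c2,[520.4,-186.3,60]).astype(int)
a=cv2.resize(im[v-50:v+50,u-50:u+50],(400,400),interpolation=cv2.INTER_CUBIC); b=cv2.resize(im2[W-30:W+30,U-30:U+30],(400,400),interpolation=cv2.INTER_CUBIC)
cv2.imwrite("pics/c5.png",np.hstack([a,b]))
print(u-50,v-50,U-30,W-30)
for z in (93,88,83): print(z,"wrist",((proj(cm,[520.4,-186.3,z])-[u-50,v-50])*4).round(),"side",((proj(c2,[520.4,-186.3,z])-[U-30,W-30])*6.67).round())
E
```

```text
[ 523.32686842 -159.76541503  194.11884056] [-0.71378551  0.57045909 -0.5509601 ] 25.15
199 157 264 195
93 wrist [203. 232.] side [208. 150.]
88 wrist [203. 225.] side [208. 158.]
83 wrist [203. 218.] side [207. 166.]
```

View pics/c5.png

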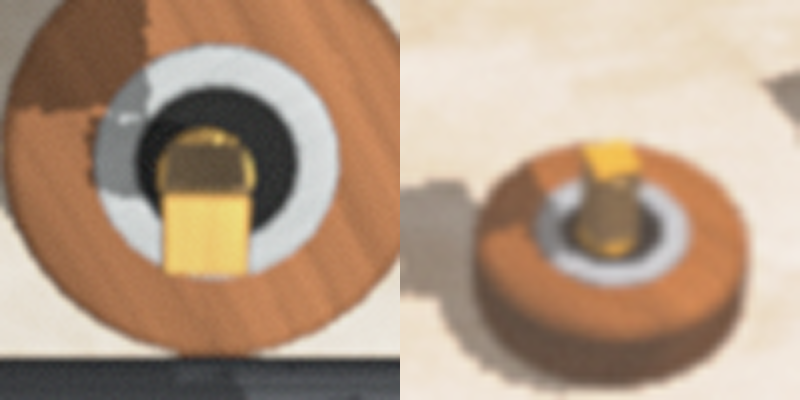

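Both views show the spindle upright in the hole, with its cap centre at (207,235) in the wrist crop against (203,232) expected. To confirm it is fully seated, I'll close the empty fingers and touch the cap lightly from above. Fully home, the cap top is at 93 mm.

>>> arm_command:
  gripper: [0,0,0,0,0]
  dp:
    - [-0.5,0,0]
    - [-0.5,0,0.5]
    - [0,0,0.5]
    - [0,0,0.5]
    - [0,0,0.5]
  twist: [0,0,0,0,0]

```text
time: 25.88
tool_pos: [520.7, -185.4, 143.5]
tcp_rot: [-3.141, -0.0, 1.46]
contact_force: [-0.2, -0.5, -0.7]
grip_width: 45.4
finger_force: 0.0
```

>>> arm_command:
  gripper: [0,0,0,0,0]
  dp:
    - [0,0,0]
    - [0,0,0]
    - [0,0,0]
    - [0,0,0]
    - [0,0,0]
  twist: [0,0,0,0,0]

```text
time: 26.5
tool_pos: [521.0, -185.7, 144.9]
tcp_rot: [3.141, 0.0, 1.46]
contact_force: [-0.3, -0.4, -0.3]
grip_width: 0.5
finger_force: 0.0
```

>>> arm_command:
  gripper: [0,0,0,0,0]
  dp:
    - [0,0,0.5]
    - [0,0,0.5]
    - [0,0,0.3]
    - [0,0,0.2]
    - [0,0,0.1]
  twist: [0,0,0,0,0]

```text
time: 27.12
tool_pos: [520.9, -185.6, 104.4]
tcp_rot: [-3.141, -0.0, 1.46]
contact_force: [0.3, 0.3, 0.4]
grip_width: 0.3
finger_force: 0.0
```

>>> arm_command:
  gripper: [0,0,0,0,0]
  dp:
    - [0,0,0.16]
    - [0,0,0.08]
    - [0,0,0.04]
    - [0,0,0.04]
    - [0,0,0]
  twist: [0,0,0,0,0]

```text
time: 27.75
tool_pos: [520.9, -185.7, 96.7]
tcp_rot: [3.142, 0.0, 1.459]
contact_force: [0.5, 0.8, -0.0]
grip_width: 0.3
finger_force: 0.0
```

>>> arm_command:
  gripper: [0,0,0,0,0]
  dp:
    - [0,0,0.03]
    - [0,0,0.03]
    - [0,0,0.02]
    - [0,0,0]
    - [0,0,0]
  twist: [0,0,0,0,0]

```text
time: 28.38
tool_pos: [520.9, -185.7, 94.7]
tcp_rot: [3.142, 0.0, 1.46]
contact_force: [0.2, 0.3, -0.8]
grip_width: 0.6
finger_force: 0.0
```

>>> arm_command:
  gripper: [0,0,0,0,0]
  dp:
    - [0,0,0.02]
    - [0,0,0.02]
    - [0,0,0.02]
    - [0,0,0.02]
    - [0,0,0]
  twist: [0,0,0,0,0]

```text
time: 29.0
tool_pos: [521.0, -185.7, 92.9]
tcp_rot: [3.141, 0.0, 1.459]
contact_force: [-0.8, -0.4, 0.7]
grip_width: 0.2
finger_force: 0.6
```

The cap top was felt at 93 mm, so the collar is home. Retreat and hand in.

>>> arm_command:
  gripper: [0,0,0,0,0]
  dp:
    - [0,0,-0.3]
    - [0,0,-1]
    - [0,0,-1]
    - [0,0,-1]
    - [0,0,-0.5]
  twist: [0,0,0,0,0]

```text
time: 29.62
tool_pos: [521.4, -185.9, 189.4]
tcp_rot: [3.139, 0.001, 1.46]
contact_force: [0.3, 0.5, -0.2]
grip_width: 0.2
finger_force: 0.0
```

>>> arm_command:
  gripper: [0,0,0,0,0]
  dp:
    - [0,0,0]
    - [0,0,0]
    - [0,0,0]
    - [0,0,0]
    - [0,0,0]
  twist: [0,0,0,0,0]

```text
time: 30.25
tool_pos: [520.8, -185.6, 187.4]
tcp_rot: [-3.141, -0.0, 1.46]
contact_force: [-0.2, 0.3, 0.9]
grip_width: 0.5
finger_force: 0.0
```

```bash
python3 -c "
from plant import *
print(get_obs()['tool_pos']); print(close_job())"
```

```text
[ 520.83197367 -185.59758625  187.40588156]
the job is handed in; nothing more can be done
None
```

The brass-capped spindle stands fully home in the roll stand and is released; the highest wrist force I read was about 14 N, and I handed the job in at about 30 s without getting a verdict back.

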